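# Open the push-and-turn cap of a cleaner bottle

### The job

Open the cleaner bottle that is clamped in the bench holder: its orange child-resistant cap only comes loose if you keep pushing it down while you turn it anticlockwise, with a light hand, never jamming or forcing it. Lift the cap off and set it down the right way up in the middle of the round steel dish, letting go only when it stands there. Leave the dish and everything else on the table where it is.

Things in the scene. Friction and masses are not known exactly. Their poses are not given: they have to be found in the camera images.
- bottle: White plastic bottle with a blue band (diameter 72 mm) clamped in a fixed grey holder on an aluminium base plate 110 x 110 x 12 mm, any yaw. Origin at the centre of the plate's underside on the table, z up. Shoulder 105 mm up; neck (diameter 28 mm, three flanges out to diameter 37 mm) ends in the mouth 138 mm up.
- bottle_mouth (a point): Centre of the bottle's mouth (neck rim), 138 mm above the table. Turning pushed down by 60 to 65 degrees anticlockwise seen from above, counted from the start, frees the cap in every case (a stop comes after at least 70); then it lifts straight off. Turned too little, the neck's flanges hold it back: push and turn again.
- cap: Orange ribbed child-resistant cap, 52 mm across (53 over the ribs), 39 mm high, 90 g. Origin: centre of its lower rim; z up through its flat top. Locked on the bottle at the start, rim 123 mm above the table. Not pushed down far enough, the shell spins idly on its insert and the bottle stays shut. The drive teeth are 24 degrees apart. Over 30 N between cap and bottle is forcing it.
- cap_top (a point): Centre of the cap's flat top, 162 mm above the table at the start. Pushed, it yields on a spring: 5 N at 1 mm, then 0.4 N more per mm. The teeth meet after 2 to 10 mm (it differs each time and does not show): often tooth on tooth, hard; turned under push they drop in 2.5 mm deeper, then it is hard for good. Spring alone never passes 10 N: push 11 to 20 N while turning and follow it down.
- dish: Round shallow steel dish, loose, 140 mm across the rim, 9 mm high, flat floor 4 mm thick and about 120 mm across, 0.2 to 0.33 kg. Origin at the centre of its underside on the table.
- marker_red: Red marker pen lying on the table, 132 x 16 x 17 mm; a bystander.
- mould_plate_0: Round ivory mould plate, 56 mm across, 11 mm high; a bystander.
There are look-alikes about, which are no part of the job. Leave any yellow look-alike of the bottle alone.

How it is judged:
On the way, in this order (a step that is already met when the one before it is completed fails the run):
1. the cap is off the bottle, its rim at least 5 mm above the mouth (z of cap in the frame of bottle_mouth above 0.005 m), for 0.1 s.
2. the cap stands upright in the dish, still held (horizontal distance between cap and dish below 0.035 m and z of cap in the frame of dish between 0.001 and 0.008 m and angle between cap's own z axis and vertical below 0.1 rad and contact force between the fingers and cap above 1 N), for 0.05 s.
At the end, for the whole second after the job is handed in: The cap stands upright (within 0.1 rad) and still on the dish's floor, its centre within 35 mm of the dish's centre; the dish lies flat within 40 mm of where it was (horizontal distance between cap and dish below 0.035 m and z of cap in the frame of dish between 0.001 and 0.008 m and angle between each of cap, dish's own z axis and vertical below 0.1 rad and linear speed of cap below 0.02 m/s and distance of dish from where it was at the start of the episode below 0.04 m); the robot touches nothing.
It fails at once if the cap is forced: more than 30 N between cap and bottle (contact force between cap and bottle above 30 N).
It fails at once if a bystander (pen, mould plate) is moved by more than 30 mm (distance of any of marker_red, mould_plate_0 from where it was at the start of the episode above 0.03 m).
It also fails if it takes over 67 s, if anything falls off the work surface, if the arm or the gripper's body presses on something with over 40 N, if the wrist force passes 120 N, or if a joint passes its speed limit or range.

### The arm

A 7-joint arm with a two-finger parallel gripper is mounted at the origin on a cart in front of the work surface, level with it; the furniture and walls round the work are solid. World frame = base frame: x ahead of the robot, y to its left, z up, the work surface at z = 0. Lengths are in m, angles in rad, forces in N, time in s.
With the tool pointing down it reaches from about 0.4 to 0.85 m from the base axis. Payload 10.4 kg.
Tool frame: the origin (TCP) lies between the finger pads; the fingertips stand 14 mm ahead of it and the grasp point (between the pads) lies 5 mm behind it; z points along the fingers, y is the direction in which the jaws open and shut (so a half turn about z gives the same grasp; the last joint's range is limited). The gripper opens to 87 mm and grips with 3 to 60 N. Pads are 19 mm wide; open, the fingers measure 117 mm over their backs; the gripper's body (75 mm by 190 mm) begins 51 mm behind the grasp point.
Start: joints at [-0.023, 0.332, -0.065, 1.46, 0.022, 1.35, -0.088], TCP at [0.625, 0, 0.237] pointing down, gripper open.
Joint ranges: [-2.6, 2.6], [-0.5, 2.12], [-1.47, 1.34], [0.16, 2.42], [-1.27, 4.41], [0.06, 2.06], [-2.6, 2.6]. Speed limits (rad/s): [2.22, 2.22, 2.79, 2.79, 3.14, 3.14, 3.14].

### API

Orientations are given as a unit quaternion [x, y, z, w].
In Python, from bench import readout, camera, calibration, order gives the robot as it stands.
- The arm moves only by the tool apply_moves, never from a script. Its argument "deltas" is a list of rows, each an object with "translation": the shift along the world's x, y, z in m, a list of three; "turn": the turn, a rotation vector about the world's x, y, z in rad, a list of three; "hand": the finger opening in m, from 0 to 0.087. A call has 1 to 5 rows; each row shifts and turns the pose as measured when the row begins; what a row does not reach is not made up. A row lasts 1/10 s, in which the tool goes at most 50 mm and 8.59 degrees, less where a joint would pass 70% of its speed; a pose out of reach is approached as far as the arm can. A call with a gripper value outside its range is refused whole. The fingers move at their own pace and stop on an object; "newtons" is the grip in N (left out, the last holds). Time passes only in rows, so rows that do not move let the fingers close. It gives the time, the measured TCP pose, the force and the opening at its end, in the units of the state.
- readout.read_state(): the state, without advancing time (a new reading comes with each control period).
- camera(name): name is "scene" or "side" or "wrist"; returns the picture (480x640x3 uint8, red, green, blue); there is no depth.
- calibration(name): a dict with "fx", "fy", "cx", "cy" (pixels), "D" ([k1, k2, p1, p2, k3] as OpenCV has them; the pictures are not rectified), "extrinsics" (4x4, takes a point from world to camera coordinates). Camera axes: x right, y down, z forward; pixel columns grow to the right and rows downward; lengths in m; the calibration is good to about 2 mm. A picture is of the moment at which its call begins: read the wrist's pose just before it. calibration takes no time and is no camera call; for the wrist camera it gives the pose at the moment of the call.
- order.close_job(): hands the job in, once; it reports no verdict.
The state is a dict: "time": time; "joint_positions": joint angles; "joint_vel": joint speeds; "joint_torque": joint torques, N m; "ee_pos": TCP position; "eef_rot": TCP orientation; "ft_force": force on the tool from outside, world axes, zero at the start; "torque": the same for the moment, N m; "width": finger opening in m.
Only numpy, scipy, OpenCV 4.12 (cv2) and the standard library are available. Lean on these libraries where they do the work, as an engineer would, in place of code of your own. Each camera call takes 0.05 s, during which the arm holds its last target. There are 200 camera calls.

## Working session

There is one attempt and no reset: what is moved stays moved. The work goes in short steps, Python scripts to look and compute and a tool call to move; the robot and the scene stay as the last step left them, time stands still between calls to the robot, and variables do not carry over. Pictures are saved under pics/ and viewed, about 8 in all and at most 12, crops included, and the job is handed in when it is done.

Besides the shell and the picture viewer there is one more tool, called after "Call:" in YAML: its name, and indented under it one key for each argument. apply_moves: Moves the arm, as the interface text tells. Its arguments: {"type":"object","properties":{"deltas":{"type":"array","items":{"type":"object","properties":{"translation":{"type":"array","items":{"type":"number"}},"turn":{"type":"array","items":{"type":"number"}},"hand":{"type":"number"}}}},"newtons":{"type":"number"}},"required":["deltas"]}

```bash
mkdir -p pics
cat > h.py <<'E'
import numpy as np, cv2
from bench import readout, camera, calibration, order
def snap(name,fn,crop=None,scale=1):
    c=calibration(name); im=camera(name); np.save('pics/'+fn+'.npy',im); np.save('pics/'+fn+'_c.npy',c,allow_pickle=True)
    save(im,fn,crop,scale)
    return im,c
def save(im,fn,crop=None,scale=1):
    if crop: x0,y0,x1,y1=crop; im=im[y0:y1,x0:x1]
    if scale!=1: im=cv2.resize(im,None,fx=scale,fy=scale,interpolation=cv2.INTER_CUBIC)
    cv2.imwrite('pics/'+fn+'.png',im[:,:,::-1])
def K(c): return np.array([[c['fx'],0,c['cx']],[0,c['fy'],c['cy']],[0,0,1.]]),np.array(c['D'],float)
def at_z(c,uv,z):
    k,D=K(c); p=cv2.undistortPoints(np.array([[uv]],float),k,D)[0,0]
    E=np.array(c['extrinsics']); R,t=E[:3,:3],E[:3,3]; o=-R.T@t; d=R.T@np.array([p[0],p[1],1])
    return o+d*(z-o[2])/d[2]
def proj(c,P):
    k,D=K(c); E=np.array(c['extrinsics']); return cv2.projectPoints(np.array(P,float).reshape(-1,3),cv2.Rodrigues(E[:3,:3])[0],E[:3,3],k,D)[0][:,0]
def load(fn): return np.load('pics/'+fn+'.npy'),np.load('pics/'+fn+'_c.npy',allow_pickle=True).item()
E
python3 - <<'E'
from h import *
a,c1=snap('scene','s1'); b,c2=snap('side','d1')
print(readout.read_state()); 
for c in(c1,c2):
  E=np.array(c['extrinsics']);print(c['fx'],-E[:3,:3].T@E[:3,3],E[2,:3])
E
```

```text
{'time': 0.1, 'joint_positions': array([-0.02258538,  0.33280518, -0.06468753,  1.46086766,  0.02156714,
        1.34989156, -0.08848375]), 'joint_vel': array([-0.00049436, -0.00198501,  0.0014814 ,  0.00071308, -0.00090899,
       -0.00163872,  0.00118089]), 'joint_torque': array([ 3.16136166e-04, -6.24538064e+01,  2.38312193e-02, -3.90717781e+01,
       -6.15657773e-02,  3.65302863e-02,  4.60620026e-05]), 'ee_pos': array([ 6.24667886e-01, -8.64223886e-06,  2.35830691e-01]), 'eef_rot': array([ 7.07105910e-01,  7.07107363e-01, -4.62365210e-04, -4.41154802e-04]), 'ft_force': array([ 0.28810974, -0.36048085,  0.02089304]), 'torque': array([0.03200678, 0.02348122, 0.02656579]), 'width': 0.08689820708070704}
452.8638310220345 [-0.19113126  0.21354153  1.07412207] [ 0.5646164  -0.31676367 -0.76214769]
465.9297701827627 [0.16815901 0.60940278 0.73550761] [ 0.30898861 -0.7535597  -0.580236  ]
```

View pics/s1.png

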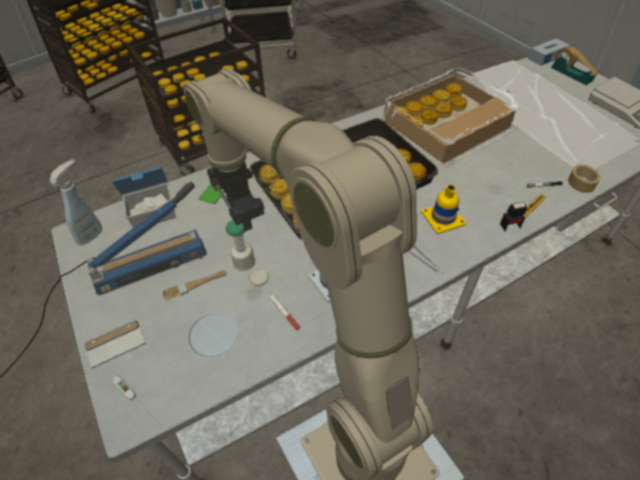

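View pics/d1.png

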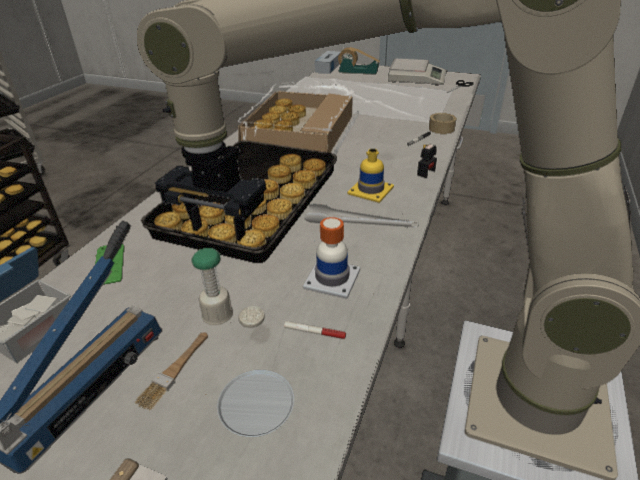

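The side view shows the orange cap at about (332,229), its white/blue bottle on a plate at (332,280), the dish at (256,402), the pen at (315,330) and the mould plate at (251,316). In the scene view the arm hides the bottle and the dish is at (213,334).

Run:
```python
from h import *
a,c=load('d1'); s,cs=load('s1')
o=((a[...,0]>150)&(a[...,1]<120)&(a[...,2]<90)).astype('uint8'); o[:200]=0;o[260:]=0;o[:,:300]=0;o[:,360:]=0
ys,xs=np.nonzero(o);print('cap',xs.min(),xs.max(),ys.min(),ys.max())
for P in [(332,225),]: pass
# fit cap: model silhouette bbox
from scipy.optimize import least_squares
th=np.linspace(0,2*np.pi,60)
def bb(p):
    P=[[p[0]+r*np.cos(t),p[1]+r*np.sin(t),z] for t in th for r,z in((.026,.123),(.026,.162))]
    q=proj(c,P); return np.array([q[:,0].min(),q[:,0].max(),q[:,1].min(),q[:,1].max()])
t=np.array([xs.min(),xs.max()+0,ys.min(),ys.max()],float)
r=least_squares(lambda p:bb(p)-t,at_z(c,(332,230),.14)[:2]);print('cap xy',r.x,r.fun)
print('dish side',at_z(c,(256.5,402.5),.006),'scene',at_z(cs,(213.5,334.5),.006))
print('plate',at_z(c,(332,280),.012),'mould',at_z(c,(251,316),.01),at_z(cs,(258.5,277.5),.01))
print('pen',at_z(c,(285,324),.008),at_z(c,(345,335),.008))
print('green', at_z(c,(213,308),.03),at_z(c,(206,260),.13))
for n in('d1','s1'):pass
v=cv2.hconcat([cv2.resize(a[190:310,270:390],None,fx=3.3,fy=3.3,interpolation=2),cv2.resize(a[350:450,200:310],(400,396),interpolation=2)])
cv2.imwrite('pics/z1.png',v[:,:,::-1])
```

```text
cap 320 343 218 229
cap xy [ 0.47337855 -0.2142396 ] [-0.06460668  0.0456087  -8.42738698  7.59882653]
dish side [0.47297148 0.18397867 0.006     ] scene [0.47051069 0.18394182 0.006     ]
plate [ 0.45726659 -0.1704683   0.012     ] mould [ 0.58271541 -0.00181766  0.01      ] [ 5.76766206e-01 -2.87332350e-04  1.00000000e-02]
pen [ 0.50431291 -0.00744076  0.008     ] [ 0.37463592 -0.02192736  0.008     ]
green [0.66007979 0.02204867 0.03      ] [ 0.68112845 -0.01338173  0.13      ]
```

View pics/z1.png

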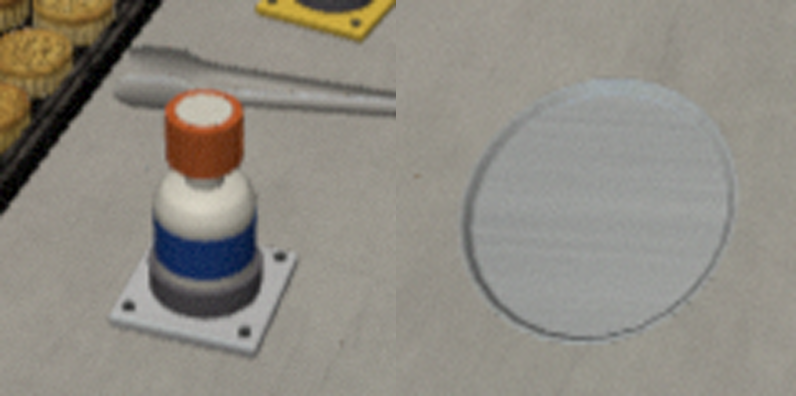

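The crop shows the cap spanning px x 320–344, y 216.7–244, with its top centre at about (331.8,222.7). The plate's centre is near (331.8,277.3).

Run:
```python
from h import *
a,c=load('d1')
print(at_z(c,(331.8,222.7),.162),at_z(c,(331.8,277.3),.012))
for u in [(110,322),(257,353),(298,255)]: print(at_z(c,(270+u[0]/3.3,190+u[1]/3.3),.012))
from scipy.spatial.transform import Rotation as R
print(R.from_quat(readout.read_state()['eef_rot']).as_matrix().round(3))
```

```text
[ 0.46315509 -0.18829221  0.162     ] [ 0.46103579 -0.17943385  0.012     ]
[ 0.51053381 -0.12303318  0.012     ]
[ 0.40382412 -0.12812133  0.012     ]
[ 0.40860149 -0.2378612   0.012     ]
[[-0.     1.    -0.001]
 [ 1.     0.    -0.   ]
 [-0.    -0.001 -1.   ]]
```

Call:
apply_moves:
  deltas:
    - {"translation": [-0.032, -0.036, 0.012], "turn": [0, 0, 0], "hand": 0.087}
    - {"translation": [-0.032, -0.036, 0.012], "turn": [0, 0, 0], "hand": 0.087}
    - {"translation": [-0.032, -0.036, 0.012], "turn": [0, 0, 0], "hand": 0.087}
    - {"translation": [-0.032, -0.036, 0.012], "turn": [0, 0, 0], "hand": 0.087}
    - {"translation": [-0.032, -0.036, 0.012], "turn": [0, 0, 0], "hand": 0.087}

```text
time: 0.6
ee_pos: [0.461, -0.1759, 0.2908]
eef_rot: [0.703, 0.711, -0.002, -0.005]
ft_force: [0.1, -0.3, 0.4]
width: 0.0872
```

Run:
```python
from h import *
for i in range(3): camera('scene')
s=readout.read_state();print(s['time'],s['ee_pos'],s['joint_positions'].round(2),s['ft_force'])
a,c=snap('wrist','w1')
print(proj(c,[[.462,-.186,.162]]))
```

```text
0.75 [ 0.46119209 -0.17760382  0.29173431] [ 0.22  0.02  0.06  1.71 -0.    1.42  0.28] [0.53321894 1.20985322 0.34744773]
[[321.66577026 245.57391858]]
```

View pics/w1.png

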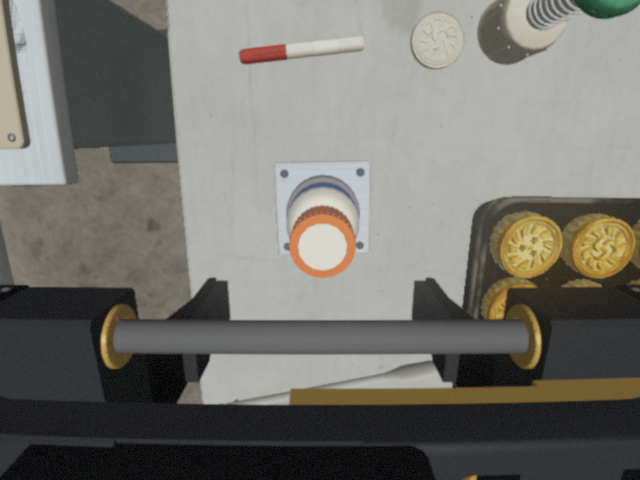

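The wrist view shows the cap-top disc centred at about (322.5,244), on the plate spanning x 276–370, y 163–254.

Run:
```python
from h import *
a,c=load('w1')
o=((a[...,0]>150)&(a[...,1]<130)&(a[...,2]<90)).astype('uint8'); o[:205]=0;o[285:]=0;o[:,:280]=0;o[:,365:]=0
k=max(cv2.findContours(o,0,1)[0],key=len); (u,v),r=cv2.minEnclosingCircle(k);print(u,v,r,cv2.boundingRect(k))
w=((a.min(2)>190)).astype('uint8'); w[:218]=0;w[272:]=0;w[:,:295]=0;w[:,350:]=0
k=max(cv2.findContours(w,0,1)[0],key=cv2.contourArea); e=cv2.fitEllipse(k);print(e)
print(at_z(c,e[0],.162),at_z(c,(322.5,244),.162))
print(np.mean([at_z(c,p,.012) for p in[(276,163),(370,163),(370,252.5),(276,254)]],0))
print('pen',at_z(c,(240,57),.008),at_z(c,(363,43),.008))
```

```text
322.0078125 238.0 32.007911682128906 (290, 211, 65, 32)
((322.05731201171875, 246.4550323486328), (43.763343811035156, 45.91845703125), 91.13011169433594)
[ 0.46230906 -0.18671017  0.162     ] [ 0.46263661 -0.18472335  0.162     ]
[ 0.46280152 -0.18667837  0.012     ]
pen [ 0.37277551 -0.02217445  0.008     ] [ 0.50367752 -0.00797754  0.008     ]
```

Call:
apply_moves:
  deltas:
    - {"translation": [0.001, -0.008, -0.03], "turn": [0, 0, 0], "hand": 0.087}
    - {"translation": [0, 0, -0.04], "turn": [0, 0, 0], "hand": 0.087}
    - {"translation": [0, 0, -0.035], "turn": [0, 0, 0], "hand": 0.087}
    - {"translation": [0, 0, -0.02], "turn": [0, 0, 0], "hand": 0.087}

```text
time: 1.2
ee_pos: [0.4671, -0.1785, 0.1631]
eef_rot: [0.701, 0.713, -0.0, -0.003]
ft_force: [-0.6, -0.2, 0.7]
width: 0.0873
```

```bash
cat > st.py <<'E'
from h import *
from scipy.spatial.transform import Rotation as R
s=readout.read_state(); r=R.from_quat(s['eef_rot']); m=r.as_matrix(); z=m[:,2]
tilt=np.cross(z,[0,0,-1])
print(round(s['time'],2),s['ee_pos'].round(4),'tilt fix',tilt.round(4),'yaw',np.degrees(np.arctan2(m[1,1],m[0,1])).round(2),'F',s['ft_force'].round(1),'M',s['torque'].round(2),'w',s['width'].round(4),'j7',s['joint_positions'][6].round(2))
E
python3 st.py
```

```text
Traceback (most recent call last):
  File "st.py", line 5, in <module>
    print(round(s['time'],2),s['ee_pos'].round(4),'tilt fix',tilt.round(4),'yaw',np.degrees(np.arctan2(m[1,1],m[0,1])).round(2),'F',s['ft_force'].round(1),'M',s['torque'].round(2),'w',s['width'].round(4),'j7',s['joint_positions'][6].round(2))
                                                                                                                                                                                        ^^^^^^^^^^^^^^^^
AttributeError: 'float' object has no attribute 'round'
```

Call:
apply_moves:
  deltas:
    - {"translation": [-0.0045, -0.0075, -0.01], "turn": [0, 0, 0], "hand": 0.087}
    - {"translation": [0, 0, -0.004], "turn": [0, 0, 0], "hand": 0.087}

```text
time: 1.4
ee_pos: [0.4617, -0.1837, 0.1451]
eef_rot: [0.699, 0.715, -0.001, -0.006]
ft_force: [-0.1, -0.3, -0.2]
width: 0.0871
```

```bash
sed -i "s/s\['width'\].round(4)/round(s['width'],4)/" st.py; python3 st.py; python3 st.py
```

```text
1.4 [ 0.4617 -0.1837  0.1451] tilt fix [-0.0061 -0.0101 -0.    ] yaw 1.28 F [-0.1 -0.3 -0.2] M [-0.05  0.01 -0.02] w 0.0871 j7 0.32
1.4 [ 0.4617 -0.1837  0.1451] tilt fix [-0.0061 -0.0101 -0.    ] yaw 1.28 F [-0.1 -0.3 -0.2] M [-0.05  0.01 -0.02] w 0.0871 j7 0.32
```

Call:
apply_moves:
  deltas:
    - {"translation": [0.0008, -0.0022, 0.001], "turn": [-0.006, -0.01, 0], "hand": 0.06}
    - {"translation": [0, 0, 0], "turn": [0, 0, 0], "hand": 0.056}
    - {"translation": [0, 0, 0], "turn": [0, 0, 0], "hand": 0.056}
  newtons: 8

```text
time: 1.7
ee_pos: [0.464, -0.1855, 0.1476]
eef_rot: [0.699, 0.715, 0.001, 0.001]
ft_force: [-0.1, 0.5, -0.1]
width: 0.0703
```

```bash
python3 st.py
```

```text
1.7 [ 0.464  -0.1855  0.1476] tilt fix [0.0006 0.0026 0.    ] yaw 1.35 F [-0.1  0.5 -0.1] M [-0.03  0.   -0.02] w 0.0703 j7 0.32
```

Call:
apply_moves:
  deltas:
    - {"translation": [-0.001, 0, 0], "turn": [0, 0, 0], "hand": 0.05}
    - {"translation": [0, 0, 0], "turn": [0, 0, 0], "hand": 0.05}
    - {"translation": [0, 0, 0], "turn": [0, 0, 0], "hand": 0.05}
    - {"translation": [0, 0, 0], "turn": [0, 0, 0], "hand": 0.05}
  newtons: 8

```text
time: 2.1
ee_pos: [0.463, -0.1857, 0.1492]
eef_rot: [0.699, 0.715, 0.001, 0.002]
ft_force: [0.6, -0.6, -1.1]
width: 0.0526
```

```bash
python3 st.py
```

```text
2.1 [ 0.463  -0.1857  0.1492] tilt fix [0.001  0.0037 0.    ] yaw 1.33 F [ 0.6 -0.6 -1.1] M [ 0.04 -0.1   0.07] w 0.0526 j7 0.32
```

Call:
apply_moves:
  deltas:
    - {"translation": [0, 0, 0], "turn": [0, 0, 0], "hand": 0.04}
    - {"translation": [0, 0, 0], "turn": [0, 0, 0], "hand": 0.04}
  newtons: 40

```text
time: 2.3
ee_pos: [0.4631, -0.1857, 0.1491]
eef_rot: [0.699, 0.715, 0.001, 0.002]
ft_force: [-1.1, -0.5, -0.7]
width: 0.0514
```

Call:
apply_moves:
  deltas:
    - {"translation": [0, 0, -0.002], "turn": [0, 0, 0], "hand": 0.04}

```text
time: 2.4
ee_pos: [0.4632, -0.1857, 0.1474]
eef_rot: [0.699, 0.715, 0.001, 0.002]
ft_force: [-2.8, 1.7, 5.2]
width: 0.0519
```

Call:
apply_moves:
  deltas:
    - {"translation": [0, 0, -0.002], "turn": [0, 0, 0], "hand": 0.04}

```text
time: 2.5
ee_pos: [0.4632, -0.1857, 0.1456]
eef_rot: [0.699, 0.715, 0.001, 0.002]
ft_force: [-3.8, 2.1, 7.1]
width: 0.0519
```

Call:
apply_moves:
  deltas:
    - {"translation": [-0.0005, 0.0003, -0.0015], "turn": [0, 0, 0], "hand": 0.04}

```text
time: 2.6
ee_pos: [0.4631, -0.1857, 0.1446]
eef_rot: [0.699, 0.715, 0.001, 0.002]
ft_force: [-2.3, -0.6, 5.8]
width: 0.052
```

Call:
apply_moves:
  deltas:
    - {"translation": [0, 0, -0.0015], "turn": [0, 0, 0], "hand": 0.04}

```text
time: 2.7
ee_pos: [0.4632, -0.1858, 0.1437]
eef_rot: [0.699, 0.715, 0.001, 0.003]
ft_force: [-8.0, 2.3, 16.7]
width: 0.052
```

Call:
apply_moves:
  deltas:
    - {"translation": [0, 0, -0.0015], "turn": [0, 0, 0], "hand": 0.04}

```text
time: 2.8
ee_pos: [0.4633, -0.1858, 0.1435]
eef_rot: [0.699, 0.715, 0.002, 0.003]
ft_force: [-10.9, 4.1, 23.7]
width: 0.052
```

Call:
apply_moves:
  deltas:
    - {"translation": [-0.0005, 0.0002, -0.0008], "turn": [0, 0, 0.05], "hand": 0.04}

```text
time: 2.9
ee_pos: [0.4632, -0.1857, 0.1439]
eef_rot: [0.681, 0.732, 0.002, 0.003]
ft_force: [-3.2, 0.7, 8.0]
width: 0.0517
```

Call:
apply_moves:
  deltas:
    - {"translation": [-0.0005, 0.0002, -0.0009], "turn": [0, 0, 0.06], "hand": 0.04}

```text
time: 3.0
ee_pos: [0.4632, -0.1856, 0.144]
eef_rot: [0.658, 0.753, 0.002, 0.004]
ft_force: [-2.5, -0.0, 8.1]
width: 0.052
```

```bash
python3 st.py
```

```text
3.0 [ 0.4632 -0.1856  0.144 ] tilt fix [0.0012 0.0088 0.    ] yaw 7.72 F [-2.5 -0.   8.1] M [ 0.23  0.71 -0.05] w 0.052 j7 0.43
```

Call:
apply_moves:
  deltas:
    - {"translation": [-0.0007, 0.0002, -0.0013], "turn": [0.001, 0.009, 0.06], "hand": 0.04}

```text
time: 3.1
ee_pos: [0.4633, -0.1857, 0.1438]
eef_rot: [0.634, 0.773, 0.0, 0.001]
ft_force: [-3.1, 1.1, 11.8]
width: 0.0519
```

Call:
apply_moves:
  deltas:
    - {"translation": [-0.0007, 0.0002, -0.0013], "turn": [0, 0.004, 0.06], "hand": 0.04}

```text
time: 3.2
ee_pos: [0.4634, -0.1857, 0.1438]
eef_rot: [0.61, 0.793, -0.0, 0.0]
ft_force: [-4.8, -0.0, 13.0]
width: 0.0519
```

```bash
python3 st.py
```

```text
3.2 [ 0.4634 -0.1857  0.1438] tilt fix [ 0.0008 -0.      0.    ] yaw 14.85 F [-4.8 -0.  13. ] M [ 0.27  0.93 -0.12] w 0.0519 j7 0.55
```

Call:
apply_moves:
  deltas:
    - {"translation": [-0.0008, 0.0002, -0.0013], "turn": [0, 0.002, 0.06], "hand": 0.04}

```text
time: 3.3
ee_pos: [0.4634, -0.1857, 0.1438]
eef_rot: [0.585, 0.811, -0.001, 0.0]
ft_force: [-3.9, 0.8, 11.6]
width: 0.0515
```

Call:
apply_moves:
  deltas:
    - {"translation": [-0.0008, 0.0002, -0.0013], "turn": [0, 0.002, 0.06], "hand": 0.04}

```text
time: 3.4
ee_pos: [0.4635, -0.1858, 0.1439]
eef_rot: [0.559, 0.829, -0.001, 0.001]
ft_force: [-4.2, 1.2, 12.8]
width: 0.0521
```

Call:
apply_moves:
  deltas:
    - {"translation": [-0.0008, 0.0002, -0.0013], "turn": [0, 0.002, 0.06], "hand": 0.04}

```text
time: 3.5
ee_pos: [0.4635, -0.1859, 0.1438]
eef_rot: [0.533, 0.846, -0.001, 0.001]
ft_force: [-4.2, -0.1, 11.8]
width: 0.0517
```

```bash
python3 st.py
```

```text
3.5 [ 0.4635 -0.1859  0.1438] tilt fix [0.0027 0.0006 0.    ] yaw 25.57 F [-4.2 -0.1 11.8] M [ 0.23  0.67 -0.01] w 0.0517 j7 0.74
```

Call:
apply_moves:
  deltas:
    - {"translation": [-0.001, 0.0003, -0.0016], "turn": [0.002, 0.002, 0.06], "hand": 0.04}

```text
time: 3.6
ee_pos: [0.4636, -0.186, 0.1438]
eef_rot: [0.506, 0.862, -0.0, 0.001]
ft_force: [-4.0, 0.2, 14.7]
width: 0.0515
```

Call:
apply_moves:
  deltas:
    - {"translation": [-0.001, 0.0003, -0.0016], "turn": [0, 0.002, 0.06], "hand": 0.04}

```text
time: 3.7
ee_pos: [0.4637, -0.1861, 0.1438]
eef_rot: [0.479, 0.878, -0.0, 0.002]
ft_force: [-3.6, -0.0, 13.5]
width: 0.0518
```

Call:
apply_moves:
  deltas:
    - {"translation": [-0.001, 0.0003, -0.0016], "turn": [0, 0.002, 0.06], "hand": 0.04}

```text
time: 3.8
ee_pos: [0.4638, -0.1862, 0.1438]
eef_rot: [0.452, 0.892, -0.001, 0.002]
ft_force: [-3.4, 0.1, 13.3]
width: 0.0518
```

```bash
python3 st.py
```

```text
3.8 [ 0.4638 -0.1862  0.1438] tilt fix [0.0031 0.0036 0.    ] yaw 36.28 F [-3.4  0.1 13.3] M [ 0.19  0.71 -0.1 ] w 0.0518 j7 0.92
```

Call:
apply_moves:
  deltas:
    - {"translation": [-0.001, 0.0004, -0.0016], "turn": [0.003, 0.003, 0.06], "hand": 0.04}
    - {"translation": [-0.001, 0.0004, -0.0016], "turn": [0, 0.002, 0.06], "hand": 0.04}

```text
time: 4.0
ee_pos: [0.4641, -0.1864, 0.1438]
eef_rot: [0.395, 0.919, 0.0, 0.003]
ft_force: [-2.7, 0.6, 13.2]
width: 0.0515
```

Call:
apply_moves:
  deltas:
    - {"translation": [-0.001, 0.0004, -0.0016], "turn": [0.002, 0.003, 0.06], "hand": 0.04}
    - {"translation": [-0.001, 0.0004, -0.0016], "turn": [0, 0.002, 0.06], "hand": 0.04}

```text
time: 4.2
ee_pos: [0.4646, -0.1865, 0.1438]
eef_rot: [0.337, 0.941, 0.001, 0.003]
ft_force: [-2.7, 0.5, 13.7]
width: 0.0517
```

Call:
apply_moves:
  deltas:
    - {"translation": [-0.001, 0.0004, -0.0016], "turn": [0.002, 0.003, 0.06], "hand": 0.04}
    - {"translation": [-0.001, 0.0004, -0.0016], "turn": [0, 0.002, 0.06], "hand": 0.04}
    - {"translation": [-0.001, 0.0004, -0.0016], "turn": [0, 0.002, 0.06], "hand": 0.04}

```text
time: 4.5
ee_pos: [0.4651, -0.1861, 0.1437]
eef_rot: [0.248, 0.969, 0.001, 0.004]
ft_force: [-4.9, 1.7, 13.7]
width: 0.0517
```

```bash
python3 st.py
```

```text
4.5 [ 0.4651 -0.1861  0.1437] tilt fix [-0.0001  0.008   0.    ] yaw 61.28 F [-4.9  1.7 13.7] M [ 0.51  0.95 -0.13] w 0.0517 j7 1.36
```

Call:
apply_moves:
  deltas:
    - {"translation": [-0.0012, 0.0002, -0.0016], "turn": [0, 0.009, 0.055], "hand": 0.04}

```text
time: 4.6
ee_pos: [0.4651, -0.186, 0.1438]
eef_rot: [0.22, 0.975, 0.0, 0.001]
ft_force: [-2.0, 1.9, 13.1]
width: 0.0517
```

Call:
apply_moves:
  deltas:
    - {"translation": [-0.0006, 0, 0.001], "turn": [0, 0, 0], "hand": 0.04}
    - {"translation": [-0.0002, 0, 0.002], "turn": [0, 0, 0], "hand": 0.04}

```text
time: 4.8
ee_pos: [0.465, -0.1859, 0.1476]
eef_rot: [0.219, 0.976, 0.0, 0.002]
ft_force: [-1.0, 0.9, 2.6]
width: 0.0519
```

```bash
python3 st.py
```

```text
4.8 [ 0.465  -0.1859  0.1476] tilt fix [0.0002 0.0038 0.    ] yaw 64.68 F [-1.   0.9  2.6] M [0.25 0.48 0.  ] w 0.0519 j7 1.42
```

Call:
apply_moves:
  deltas:
    - {"translation": [0, 0, 0.002], "turn": [0, 0.003, 0], "hand": 0.04}

```text
time: 4.9
ee_pos: [0.465, -0.1858, 0.1497]
eef_rot: [0.219, 0.976, 0.0, 0.0]
ft_force: [0.2, -0.2, -0.2]
width: 0.0513
```

Call:
apply_moves:
  deltas:
    - {"translation": [0, 0, 0.0015], "turn": [0, 0, 0], "hand": 0.04}

```text
time: 5.0
ee_pos: [0.4648, -0.1857, 0.1509]
eef_rot: [0.219, 0.976, 0.0, -0.0]
ft_force: [-0.2, -0.2, -2.6]
width: 0.0516
```

Call:
apply_moves:
  deltas:
    - {"translation": [0, 0, 0.001], "turn": [0, 0, 0], "hand": 0.04}

```text
time: 5.1
ee_pos: [0.4647, -0.1857, 0.1516]
eef_rot: [0.22, 0.976, 0.0, -0.0]
ft_force: [-0.2, 0.3, -1.2]
width: 0.0521
```

Call:
apply_moves:
  deltas:
    - {"translation": [0, 0, 0.0015], "turn": [0, 0, 0], "hand": 0.04}

```text
time: 5.2
ee_pos: [0.4646, -0.1857, 0.1528]
eef_rot: [0.22, 0.976, -0.0, -0.0]
ft_force: [-0.3, -0.2, -1.0]
width: 0.0513
```

Call:
apply_moves:
  deltas:
    - {"translation": [0, 0, 0.0015], "turn": [0, 0, 0], "hand": 0.04}

```text
time: 5.3
ee_pos: [0.4645, -0.1857, 0.1543]
eef_rot: [0.22, 0.976, -0.0, -0.001]
ft_force: [-0.4, 0.2, -1.5]
width: 0.0519
```

Call:
apply_moves:
  deltas:
    - {"translation": [0, 0, 0.0015], "turn": [0, 0, 0], "hand": 0.04}

```text
time: 5.4
ee_pos: [0.4645, -0.1857, 0.1558]
eef_rot: [0.22, 0.976, -0.0, -0.001]
ft_force: [-0.1, 1.0, -2.3]
width: 0.0517
```

```bash
python3 st.py
```

```text
5.4 [ 0.4645 -0.1857  0.1558] tilt fix [-0.0002 -0.0011 -0.    ] yaw 64.62 F [-0.1  1.  -2.3] M [ 0.13  0.03 -0.01] w 0.0517 j7 1.42
```

Call:
apply_moves:
  deltas:
    - {"translation": [0, 0, 0.002], "turn": [0, 0, 0], "hand": 0.04}
    - {"translation": [0, 0, 0.002], "turn": [0, 0, 0], "hand": 0.04}

```text
time: 5.6
ee_pos: [0.4647, -0.1858, 0.1602]
eef_rot: [0.22, 0.976, -0.0, -0.0]
ft_force: [0.8, -0.2, -0.4]
width: 0.0516
```

Call:
apply_moves:
  deltas:
    - {"translation": [0, 0, 0.002], "turn": [0, 0, 0], "hand": 0.04}
    - {"translation": [0, 0, 0.002], "turn": [0, 0, 0], "hand": 0.04}

```text
time: 5.8
ee_pos: [0.4649, -0.1858, 0.1648]
eef_rot: [0.22, 0.976, -0.0, -0.0]
ft_force: [-1.1, 0.2, -2.2]
width: 0.0514
```

Call:
apply_moves:
  deltas:
    - {"translation": [0, 0, 0.003], "turn": [0, 0, 0], "hand": 0.04}
    - {"translation": [0, 0, 0.003], "turn": [0, 0, 0], "hand": 0.04}
    - {"translation": [0, 0, 0.003], "turn": [0, 0, 0], "hand": 0.04}

```text
time: 6.1
ee_pos: [0.465, -0.1858, 0.1746]
eef_rot: [0.22, 0.976, -0.0, 0.0]
ft_force: [0.0, 0.3, -0.9]
width: 0.0515
```

```bash
python3 st.py
```

```text
6.1 [ 0.465  -0.1858  0.1746] tilt fix [0.0001 0.     0.    ] yaw 64.61 F [ 0.   0.3 -0.9] M [ 0.12 -0.09  0.  ] w 0.0515 j7 1.42
```

Call:
apply_moves:
  deltas:
    - {"translation": [0, 0, 0.01], "turn": [0, 0, 0], "hand": 0.04}
    - {"translation": [0, 0, 0.02], "turn": [0, 0, 0], "hand": 0.04}
    - {"translation": [0, 0, 0.025], "turn": [0, 0, 0], "hand": 0.04}
    - {"translation": [0, 0, 0.01], "turn": [0, 0, 0], "hand": 0.04}

```text
time: 6.5
ee_pos: [0.4641, -0.1856, 0.2428]
eef_rot: [0.22, 0.976, 0.0, -0.001]
ft_force: [1.0, -0.6, -1.4]
width: 0.0516
```

```bash
python3 st.py; python3 -c "
from h import *
snap('side','d2',(220,130,460,310),3.3)"; python3 st.py
```

```text
6.5 [ 0.4641 -0.1856  0.2428] tilt fix [-0.0004 -0.0017 -0.    ] yaw 64.61 F [ 1.  -0.6 -1.4] M [ 0.09 -0.07  0.  ] w 0.0516 j7 1.42
6.55 [ 0.4644 -0.1857  0.2434] tilt fix [-0.0001 -0.0007 -0.    ] yaw 64.61 F [ 1.2 -0.5  0.9] M [ 0.03 -0.11  0.  ] w 0.0518 j7 1.42
```

View pics/d2.png

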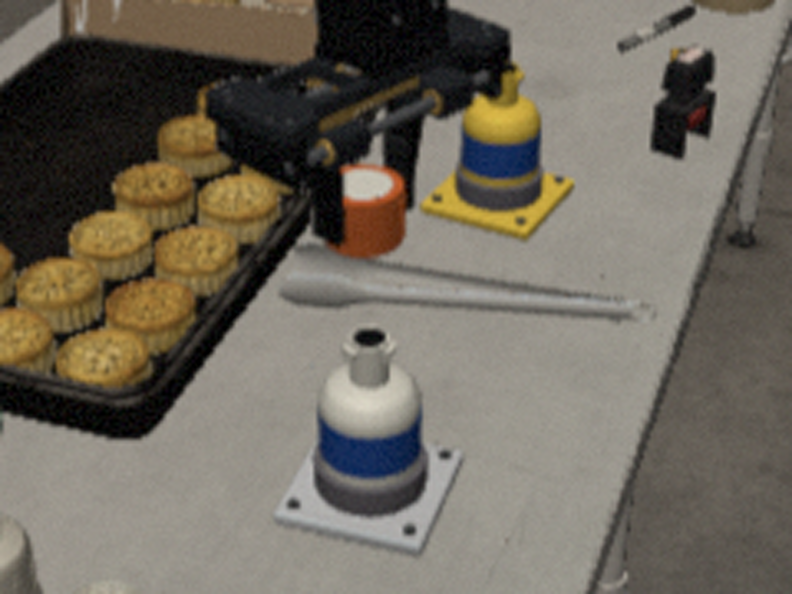

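The cap is off: it hangs upright between the fingers at crop (368,210), and the open bottle mouth is at (370,336). Next I carry it to the dish.

Call:
apply_moves:
  deltas:
    - {"translation": [0, 0.03, 0], "turn": [0, 0, 0], "hand": 0.04}
    - {"translation": [0.001, 0.045, 0], "turn": [0, 0, 0], "hand": 0.04}
    - {"translation": [0.001, 0.045, 0], "turn": [0, 0, 0], "hand": 0.04}
    - {"translation": [0.001, 0.045, 0], "turn": [0, 0, 0], "hand": 0.04}
    - {"translation": [0.001, 0.045, 0], "turn": [0, 0, 0], "hand": 0.04}

```text
time: 7.05
ee_pos: [0.4664, 0.0239, 0.2417]
eef_rot: [0.226, 0.974, -0.001, -0.0]
ft_force: [1.8, 0.2, -0.6]
width: 0.0516
```

Call:
apply_moves:
  deltas:
    - {"translation": [0.001, 0.045, 0], "turn": [0, 0, 0], "hand": 0.04}
    - {"translation": [0.001, 0.045, 0], "turn": [0, 0, 0], "hand": 0.04}
    - {"translation": [0.001, 0.03, 0], "turn": [0, 0, 0], "hand": 0.04}
    - {"translation": [0, 0, 0], "turn": [0, 0, 0], "hand": 0.04}

```text
time: 7.45
ee_pos: [0.4663, 0.1553, 0.2394]
eef_rot: [0.222, 0.975, -0.0, -0.001]
ft_force: [-0.5, -0.6, -1.8]
width: 0.0518
```

```bash
python3 -c "
from h import *
snap('wrist','w2')
snap('side','d3',(130,180,430,460),2)
snap('scene','s3')"; python3 st.py
```

```text
7.6 [0.4673 0.15   0.2394] tilt fix [ 0.0022 -0.0029  0.    ] yaw 63.95 F [-0.1 -0.3 -1.1] M [ 0.06 -0.06 -0.04] w 0.0518 j7 0.7
```

View pics/w2.png

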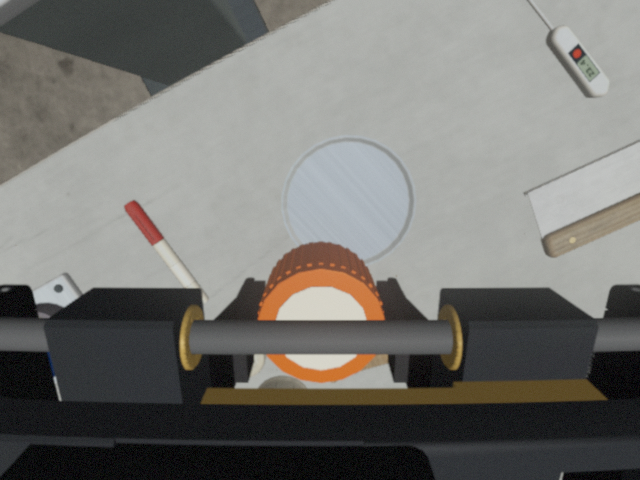

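The wrist view shows the dish spanning x 285–413, y 136–265 (centre about (349,200)), and the cap held level with its top centre at about (322,322).

```bash
python3 -c "
from h import *
a,c=load('w2')
print('dish',at_z(c,(349,200.5),.008),'captop',at_z(c,(322,322),.2394+.013))"
```

```text
dish [0.47027759 0.18515294 0.008     ] captop [0.46507708 0.15635854 0.2524    ]
```

View pics/d3.png

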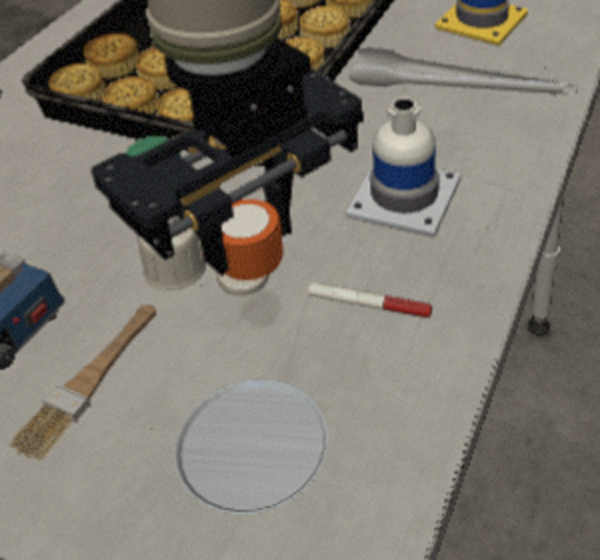

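The side crop shows the cap upright in the gripper at (250,240), with a clear way down to the dish at (252,445).

Call:
apply_moves:
  deltas:
    - {"translation": [0.003, 0.034, 0], "turn": [0.002, -0.003, 0], "hand": 0.04}
    - {"translation": [0, 0, -0.04], "turn": [0, 0, 0], "hand": 0.04}
    - {"translation": [0, 0, -0.045], "turn": [0, 0, 0], "hand": 0.04}
    - {"translation": [0, 0, -0.04], "turn": [0, 0, 0], "hand": 0.04}
    - {"translation": [0, 0, -0.02], "turn": [0, 0, 0], "hand": 0.04}

```text
time: 8.1
ee_pos: [0.4745, 0.1764, 0.0929]
eef_rot: [0.232, 0.973, 0.001, 0.005]
ft_force: [-0.2, -0.1, -0.7]
width: 0.0516
```

```bash
python3 st.py
```

```text
8.1 [0.4745 0.1764 0.0929] tilt fix [0.0007 0.0092 0.    ] yaw 63.16 F [-0.2 -0.1 -0.7] M [ 0.07 -0.03  0.03] w 0.0516 j7 0.57
```

Call:
apply_moves:
  deltas:
    - {"translation": [-0.0035, 0.008, -0.02], "turn": [0.001, 0.009, 0], "hand": 0.04}
    - {"translation": [0, 0, -0.02], "turn": [0, 0, 0], "hand": 0.04}
    - {"translation": [0, 0, -0.008], "turn": [0, 0, 0], "hand": 0.04}
    - {"translation": [0, 0, 0], "turn": [0, 0, 0], "hand": 0.04}

```text
time: 8.5
ee_pos: [0.4703, 0.176, 0.0394]
eef_rot: [0.237, 0.971, -0.003, -0.002]
ft_force: [0.2, -1.0, -0.7]
width: 0.0518
```

```bash
python3 st.py
```

```text
8.5 [0.4703 0.176  0.0394] tilt fix [ 0.0048 -0.0054  0.    ] yaw 62.57 F [ 0.2 -1.  -0.7] M [ 0.07 -0.06 -0.06] w 0.0518 j7 0.53
```

Call:
apply_moves:
  deltas:
    - {"translation": [0, 0.008, 0.001], "turn": [0.005, -0.005, 0], "hand": 0.04}
    - {"translation": [0, 0, 0], "turn": [0, 0, 0], "hand": 0.04}
    - {"translation": [0, 0.001, -0.002], "turn": [0, 0, 0], "hand": 0.04}

```text
time: 8.8
ee_pos: [0.4723, 0.1848, 0.041]
eef_rot: [0.238, 0.971, 0.001, 0.002]
ft_force: [0.4, -0.2, -0.8]
width: 0.0517
```

```bash
python3 st.py
```

```text
8.8 [0.4723 0.1848 0.041 ] tilt fix [-0.0013  0.0038  0.    ] yaw 62.43 F [ 0.4 -0.2 -0.8] M [ 0.   -0.04 -0.01] w 0.0517 j7 0.51
```

Call:
apply_moves:
  deltas:
    - {"translation": [0, 0, -0.004], "turn": [-0.001, 0.004, 0], "hand": 0.04}
    - {"translation": [0, 0, -0.002], "turn": [0, 0, 0], "hand": 0.04}

```text
time: 9.0
ee_pos: [0.4731, 0.1853, 0.0358]
eef_rot: [0.238, 0.971, 0.001, 0.001]
ft_force: [0.4, -0.1, -1.5]
width: 0.052
```

Call:
apply_moves:
  deltas:
    - {"translation": [0, 0, -0.0015], "turn": [0, 0, 0], "hand": 0.04}

```text
time: 9.1
ee_pos: [0.4732, 0.1854, 0.0341]
eef_rot: [0.238, 0.971, 0.001, 0.001]
ft_force: [-1.3, 0.0, -1.2]
width: 0.0517
```

Call:
apply_moves:
  deltas:
    - {"translation": [0, 0, -0.0015], "turn": [0, 0, 0], "hand": 0.04}

```text
time: 9.2
ee_pos: [0.4731, 0.1853, 0.0325]
eef_rot: [0.238, 0.971, 0.001, 0.001]
ft_force: [-0.3, 0.6, -1.0]
width: 0.0513
```

```bash
python3 st.py
```

```text
9.2 [0.4731 0.1853 0.0325] tilt fix [-0.0009  0.0017  0.    ] yaw 62.45 F [-0.3  0.6 -1. ] M [ 0.06 -0.06 -0.04] w 0.0513 j7 0.51
```

Call:
apply_moves:
  deltas:
    - {"translation": [0, 0, -0.0015], "turn": [-0.001, 0.002, 0], "hand": 0.04}

```text
time: 9.3
ee_pos: [0.4731, 0.1853, 0.0308]
eef_rot: [0.238, 0.971, -0.0, -0.0]
ft_force: [-0.2, -0.7, -0.8]
width: 0.0516
```

Call:
apply_moves:
  deltas:
    - {"translation": [0, 0, -0.001], "turn": [0, 0, 0], "hand": 0.04}

```text
time: 9.4
ee_pos: [0.4731, 0.1853, 0.0298]
eef_rot: [0.238, 0.971, -0.0, -0.0]
ft_force: [-4.4, -2.4, 14.2]
width: 0.052
```

Call:
apply_moves:
  deltas:
    - {"translation": [0, 0, -0.001], "turn": [0, 0, 0], "hand": 0.04}

```text
time: 9.5
ee_pos: [0.4732, 0.1853, 0.0297]
eef_rot: [0.238, 0.971, -0.001, -0.0]
ft_force: [-9.2, -4.6, 24.8]
width: 0.0519
```

```bash
python3 st.py
```

```text
9.5 [0.4732 0.1853 0.0297] tilt fix [ 0.0009 -0.0008  0.    ] yaw 62.44 F [-9.2 -4.6 24.8] M [-0.62  1.92  0.02] w 0.0519 j7 0.51
```

It touched down at the predicted height. I ease off the force, then open.

Call:
apply_moves:
  deltas:
    - {"translation": [0, 0, 0], "turn": [0, 0, 0], "hand": 0.04}
    - {"translation": [0, 0, 0], "turn": [0, 0, 0], "hand": 0.04}
    - {"translation": [0, 0, 0], "turn": [0, 0, 0], "hand": 0.04}
  newtons: 15

```text
time: 9.8
ee_pos: [0.4733, 0.1853, 0.0299]
eef_rot: [0.238, 0.971, -0.0, -0.0]
ft_force: [0.1, -0.3, -0.4]
width: 0.0525
```

```bash
python3 st.py
```

```text
9.8 [0.4733 0.1853 0.0299] tilt fix [ 0.0008 -0.0005  0.    ] yaw 62.44 F [ 0.1 -0.3 -0.4] M [ 0.08 -0.05  0.04] w 0.0525 j7 0.51
```

Call:
apply_moves:
  deltas:
    - {"translation": [0, 0, 0], "turn": [0, 0, 0], "hand": 0.06}
    - {"translation": [0, 0, 0], "turn": [0, 0, 0], "hand": 0.087}
    - {"translation": [0, 0, 0], "turn": [0, 0, 0], "hand": 0.087}
    - {"translation": [0, 0, 0], "turn": [0, 0, 0], "hand": 0.087}
    - {"translation": [0, 0, 0], "turn": [0, 0, 0], "hand": 0.087}

```text
time: 10.3
ee_pos: [0.4734, 0.1854, 0.0298]
eef_rot: [0.238, 0.971, -0.0, -0.0]
ft_force: [-1.2, -0.2, -1.2]
width: 0.0824
```

```bash
python3 st.py
```

```text
10.3 [0.4734 0.1854 0.0298] tilt fix [ 0.0007 -0.0004  0.    ] yaw 62.45 F [-1.2 -0.2 -1.2] M [ 0.09 -0.09  0.03] w 0.0824 j7 0.51
```

Call:
apply_moves:
  deltas:
    - {"translation": [0, 0, 0.002], "turn": [0, 0, 0], "hand": 0.087}
    - {"translation": [0, 0, 0.02], "turn": [0, 0, 0], "hand": 0.087}
    - {"translation": [0, 0, 0.03], "turn": [0, 0, 0], "hand": 0.087}
    - {"translation": [0, 0, 0.04], "turn": [0, 0, 0], "hand": 0.087}
    - {"translation": [0, 0, 0.04], "turn": [0, 0, 0], "hand": 0.087}

```text
time: 10.8
ee_pos: [0.4691, 0.1838, 0.1609]
eef_rot: [0.238, 0.971, -0.003, -0.005]
ft_force: [1.2, -0.2, -0.5]
width: 0.0869
```

Call:
apply_moves:
  deltas:
    - {"translation": [0, 0, 0.03], "turn": [0, 0, 0], "hand": 0.087}
    - {"translation": [0, 0, 0], "turn": [0, 0, 0], "hand": 0.087}
    - {"translation": [0, 0, 0], "turn": [0, 0, 0], "hand": 0.087}

```text
time: 11.1
ee_pos: [0.4712, 0.1849, 0.1984]
eef_rot: [0.238, 0.971, -0.001, -0.001]
ft_force: [-0.7, 0.6, -0.2]
width: 0.0871
```

```bash
python3 st.py; python3 -c "
from h import *
a,c=snap('wrist','w4')
b,d=snap('side','d4')
v=cv2.vconcat([cv2.resize(b[180:460,130:430],(480,448)),]); w=cv2.resize(a,(597,448))
cv2.imwrite('pics/v4.png',cv2.resize(cv2.hconcat([v,w]),(800,333))[:,:,::-1])"
```

```text
11.1 [0.4712 0.1849 0.1984] tilt fix [ 0.0009 -0.002   0.    ] yaw 62.49 F [-0.7  0.6 -0.2] M [ 0.05 -0.09  0.03] w 0.0871 j7 0.59
```

View pics/v4.png

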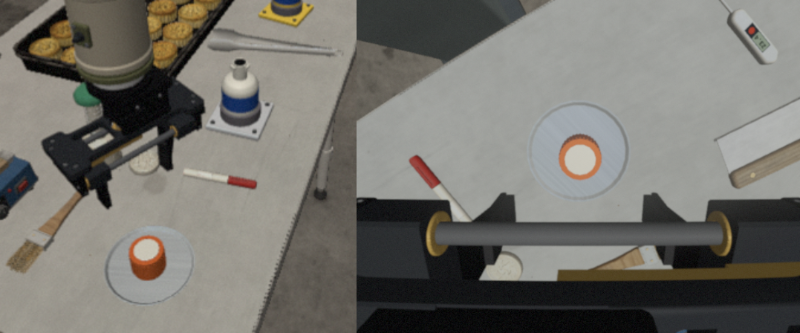

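Both views show the cap upright in the middle of the dish: (148,258) in the side view, (579,157) in the wrist view. The dish is in place, the bystanders look undisturbed and the gripper is clear.

```bash
python3 -c "
from h import *
order.close_job()"
```

```text
the job is handed in; nothing more can be done
```

The cap is off the bottle and stands upright in the middle of the dish, and the job was handed in at about 11 s of the 67 s allowed.

- **Opening:** I gripped the cap at 40 N and pushed until it went hard 5.5 mm down. I then turned it 63° anticlockwise, mostly at 11–15 N, and it lifted off freely. Two things did not go to plan:
  - **Push force:** the first two turning rows read only about 8 N. The highest reading was 23.7 N downward, about 26 N with the sideways force, and that was before turning began.
  - **Teeth:** I never saw a separate drop-in, so they were probably already engaged at the first hard contact.
- **Placing:** the cap touched the dish floor at the height I expected. The push there peaked at about 25 N, and I let it fall to near zero before letting go.
- **Last checks:** the final side and wrist pictures show the cap upright near the dish's centre. The dish, pen and mould plate looked unmoved by eye; I did not re-measure them. The gripper is open and about 20 cm up, touching nothing.

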